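Turn the tube rotator until its red spoke points up

TASK

The wheel of the tube rotator has stopped with its red spoke hanging low. Push its spokes one after another with the fingertips to turn the wheel, either way round, until the red spoke points straight up, then draw back from it. Do not flick the wheel round or push it roughly, do not lift, tip or shove the rotator out of its place, and leave the two loose 50 ml tubes that stand beside it standing where they are.

Things in the scene. Friction and masses are not known exactly. Their poses are not given: they have to be found in the camera images.
- stand: Tube rotator, loose, 4 kg, rubber feet. Origin: on the worktop under it; z up, its front (wheel side) is its own -x, toward the robot; +y is left as the robot sees it. Grey foot plate x -78 to +58, y +-100, 17 mm high; white motor housing behind the wheel, x -20 to +50, y +-40, top at z 173 mm. The wheel turns in the plane x = -50 mm about a level axle along x at z 150 mm. Yaw -0.15 to 0.5.
- axle (a point): Centre of the wheel, on the axle, mid-thickness of the spokes, 150 mm above the worktop; axes as the stand's. Six rigid straight spokes 60 degrees apart, no rim, on a grey hub of radius 26 mm: one red with a red-capped tube, five white with blue-capped tubes. The gaps between spokes are open from above and from the front.
- red_tip (a point): Outer end of the red spoke, 110 mm from the axle (all spokes alike). Its z points outward along the red spoke, x along the axle to the rear. Spokes are 16 mm wide in the plane of the wheel and 8 mm thick along the axle, with a small capped tube clipped to the front face, no wider than the spoke, reaching 20 mm in front of the spoke's middle.
- wheel (a joint): Angle of the red spoke from straight up, clockwise as the robot sees it (from up toward the stand's -y), rad: 0 and 2 pi are straight up, pi straight down. Starts at 1.7 to 4.58; turns either way well past both uprights. Stiff grease and dry friction (0.08 N m, about 1 N near a spoke's end) stop it at once where left; no detents, springs or swing by weight.
- tube_blue: Loose 50 ml tube with a blue cap, 34 mm across and 112 mm tall, standing about 0.19 m to the left of the rotator. Origin: centre of its underside, z up along the tube.
- tube_orange: Loose 50 ml tube with an orange cap, 34 mm across and 112 mm tall, standing about 0.19 m to the right of the rotator and a little in front. Origin: centre of its underside, z up along the tube.
Things that resemble listed ones, but are neither listed nor needed, are in the scene too. What is shaped like the tube_orange but purple or turquoise is not meant. What is shaped like the tube_blue but black is not meant.

How it is judged:
By the outcome, as a careful person would: the job done as asked, in the order asked, and still so for the second after the job is handed in, with the robot touching nothing.
It also fails if it takes over 54 s, if anything falls off the work surface, if the arm or the gripper's body presses on something with over 40 N, if the wrist force passes 120 N, or if a joint passes its speed limit or range.

ROBOT

A 7-joint arm with a two-finger parallel gripper is mounted at the origin on a cart in front of the work surface, level with it; the furniture and walls round the work are solid. World frame = base frame: x ahead of the robot, y to its left, z up, the work surface at z = 0. Lengths are in m, angles in degrees, forces in N, time in s.
With the tool pointing down it reaches from about 0.4 to 0.925 m from the base axis. Payload 4.1 kg.
Tool frame: the origin (TCP) lies between the finger pads; the fingertips stand 25 mm ahead of it and the grasp point (between the pads) lies 6 mm ahead of it; z points along the fingers, y is the line along which they close (so a half turn about z gives the same grasp; the last joint's range is limited). The gripper opens to 85 mm and grips with 20 to 120 N. Pads are 22 mm wide; open, the fingers measure 114 mm over their backs; the gripper's body (76 mm by 85 mm) begins 54 mm behind the grasp point. The pads swing forward as they close: fully open they stand 13 mm farther back than shut.
Start: joints at [-72.88, 22.827, 2.584, 88.041, -1.071, 69.15, -2.905], TCP at [0.252, 0.599, 0.256] pointing down, gripper open.
Joint ranges: [-161.44, 161.44], [-28.35, 127.94], [-78.24, 83.42], [0, 140.83], [-78.03, 258.03], [13.02, 114.36], [-168.23, 168.23]. Speed limits (degrees/s): [147.25, 147.25, 180, 180, 180, 180, 180].

INTERFACE

Orientations are given as a 3x3 rotation matrix whose columns are the frame's x, y, z axes.
In Python, from bench import sense, get_image, get_calibration, job_done, regions_of, spot_point gives the robot as it stands. The module is installed in compiled form; this text tells all that it offers.
- The arm moves only by the tool send_rows, never from a script. Its argument "deltas" is a list of rows, each a list of 5 numbers: the opening, from 0 (shut) to 1 (fully open), then the shift along the tool's x, y, z in m, then the turn about the tool's z in degrees. In form: [[hand, dx, dy, dz, yaw], ...]. A call has 1 to 12 rows; each row is the pose to reach, as a shift and turn from the pose commanded when the call began, along the tool's axes at that moment; what a row does not reach only later rows make up. A row lasts 1/10 s, in which the tool goes at most 50 mm and 8.59 degrees, less where a joint would pass 70% of its speed; a pose out of reach is approached as far as the arm can. A call with a gripper value outside its range is refused whole. The fingers move at their own pace and stop on an object; "newtons" is the grip in N (left out, the last holds). Time passes only in rows, so rows that repeat a pose let the fingers close. It gives the time, the measured TCP pose, the force, the opening and the grip force at its end, in the units of the state.
- sense(): the state, without advancing time (a new reading comes with each control period).
- get_image(name): name is "scene" or "top"; returns the picture (480x640x3 uint8, red, green, blue); there is no depth.
- get_calibration(name): a dict with "vfov" (degrees; the focal length in pixels is half the picture's height over the tangent of half this angle, whatever the lens; pixels are square), "cx", "cy" (the principal point, pixels), "R" (3x3) and "t" (3): a world point X has camera coordinates R X + t. Camera axes: x right, y down, z forward; pixel columns grow to the right and rows downward; lengths in m; the calibration is good to about 2 mm. A picture is of the moment at which its call begins. get_calibration takes no time and is no camera call.
- job_done(): hands the job in; it is judged then, once.
Trained networks look in the newest picture that a camera, given by its name, has taken for a name from the list of things; names that differ only in an ending like _2 or _b are one class to them, and where a whole thing is asked for, a point or a joint stands for the part that bears it (a point fixed in the world has none). Each returns a list of dicts, best first, with "p" (0 to 1); they miss things now and then, are a little off and sometimes report something else, mostly with a low value. They report only what shows in the picture. A call takes as long as a camera call. They do not tell look-alikes from the thing itself.
- regions_of(camera, name): "pixels" (480x640 bool, what is visible of it).
- spot_point(camera, name): "centre" ([x, y, z] in m, in world coordinates, good to about 4 mm: a listed point, or the origin of a listed thing).
The state is a dict: "clock": time; "qpos": joint angles; "qd": joint speeds; "tau": joint torques, N m; "tcp_pos": TCP position; "orientation": TCP orientation; "force": force on the tool from outside, world axes, zero at the start; "moment": the same for the moment, N m; "gripper_width": finger opening in m; "grasp_force": force on a finger pad.
Only numpy, scipy, OpenCV 4.12 (cv2) and the standard library are available. Lean on these libraries where they do the work, as an engineer would, in place of code of your own. Each camera call takes 0.05 s, during which the arm holds its last target. There are 200 camera calls.

## Working session

There is one attempt and no reset: what is moved stays moved. The work goes in short steps, Python scripts to look and compute and a tool call to move; the robot and the scene stay as the last step left them, time stands still between calls to the robot, and variables do not carry over. Pictures are saved under pics/ and viewed, at most 13 in all, crops included, and the job is handed in when it is done.

Besides the shell and the picture viewer there is one more tool, called after ">>>" by a JSON object that holds its "fn" and its "kwargs", one argument or row to a line. send_rows: Moves the arm, as the interface text tells. Its arguments: {"type":"object","properties":{"deltas":{"type":"array"},"newtons":{"type":"number"}},"required":["deltas"]}

```bash
mkdir -p pics; python3 - <<'E'
from bench import *
import cv2,numpy as np
s=sense();print(s['clock'],s['tcp_pos'],s['orientation'])
for c in("scene","top"):
    im=get_image(c);cv2.imwrite(f"pics/{c}0.png",im[:,:,::-1])
    k=get_calibration(c);print(c,k)
    for n in("stand","axle","red_tip","tube_blue","tube_orange"):
        print(n,[(round(d['p'],2),np.round(d['centre'],3)) for d in spot_point(c,n)[:4]])
E
```

```text
0.0 [0.25154388 0.59870399 0.25524315] [[-9.21958526e-01  3.87288074e-01 -6.51592090e-04]
 [ 3.87288599e-01  9.21956590e-01 -1.89384633e-03]
 [-1.32724476e-04 -1.99840196e-03 -9.99997994e-01]]
scene {'vfov': 46.77118656698279, 'cx': 317.2582399156366, 'cy': 242.6921271309843, 'R': array([[ 0.50126174, -0.86528784,  0.00369078],
       [-0.65309788, -0.38113111, -0.65437163],
       [ 0.56762649,  0.32560102, -0.7561641 ]]), 't': array([-0.18125299,  0.47365353,  1.09622903])}
stand [(0.63, array([0.581, 0.068, 0.   ]))]
axle [(0.97, array([0.526, 0.061, 0.15 ]))]
red_tip [(0.79, array([0.527, 0.061, 0.037]))]
tube_blue [(0.68, array([0.571, 0.331, 0.003])), (0.59, array([ 0.597,  0.262, -0.   ])), (0.2, array([0.528, 0.058, 0.035]))]
tube_orange [(0.94, array([ 0.498, -0.195, -0.003])), (0.81, array([ 0.445, -0.058, -0.001])), (0.62, array([ 0.501, -0.123,  0.004]))]
top {'vfov': 55.01194372722365, 'cx': 318.8872553182421, 'cy': 238.38777141045503, 'R': array([[-0.00514688, -0.99989263,  0.0137199 ],
       [-0.99699018,  0.00406961, -0.07742106],
       [ 0.07735691, -0.01407708, -0.99690408]]), 't': array([0.08166441, 0.51516679, 1.06217557])}
stand [(0.65, array([ 0.58 ,  0.064, -0.003]))]
axle [(0.68, array([0.53 , 0.056, 0.15 ]))]
red_tip [(0.75, array([0.532, 0.054, 0.04 ]))]
tube_blue [(0.81, array([ 0.568,  0.336, -0.002])), (0.51, array([0.601, 0.261, 0.   ]))]
tube_orange [(0.81, array([ 0.443, -0.058, -0.001])), (0.76, array([ 0.502, -0.117, -0.003])), (0.69, array([ 0.5  , -0.196, -0.004]))]
```

View pics/scene0.png

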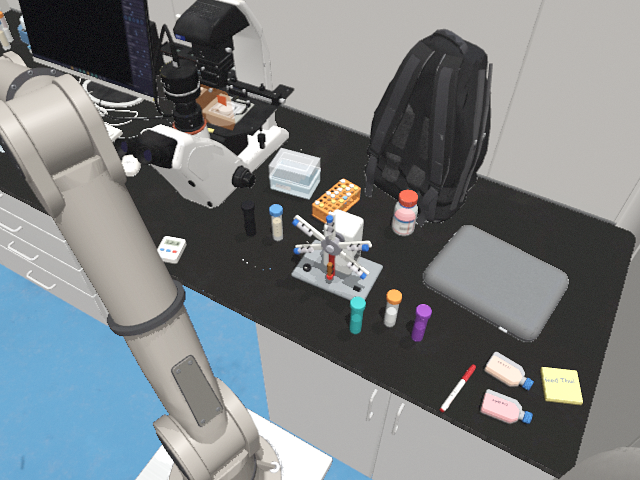

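View pics/top0.png

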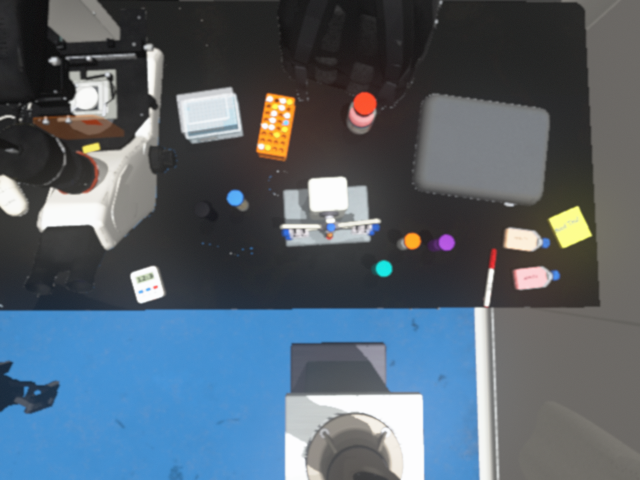

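The two views show the red spoke hanging nearly straight down below the axle (scene ~330,265; axle ~331,246). Candidates in the scene view:
- **Blue tube:** blue cap at (277,222), look-alike black at (249,218).
- **Orange tube:** orange cap at (393,308), look-alikes turquoise at (357,315) and purple at (422,322).

The rotator is the only one of its kind, at (335,255). I'll check it in a close crop.

```bash
python3 - <<'E'
import cv2,numpy as np
a=cv2.imread('pics/scene0.png')[195:305,270:400];b=cv2.imread('pics/top0.png')[165:255,270:400]
a=cv2.resize(a,None,fx=5,fy=5,interpolation=2)[:330*2-60]
b=cv2.resize(b,None,fx=5,fy=5,interpolation=2)
cv2.imwrite('pics/c_scene.png',a);cv2.imwrite('pics/c_top.png',b)
E
```

```text
(no output)
```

View pics/c_scene.png

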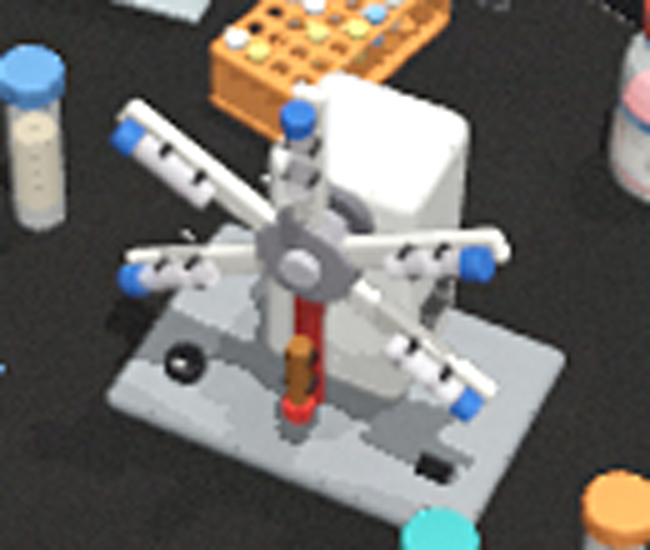

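View pics/c_top.png

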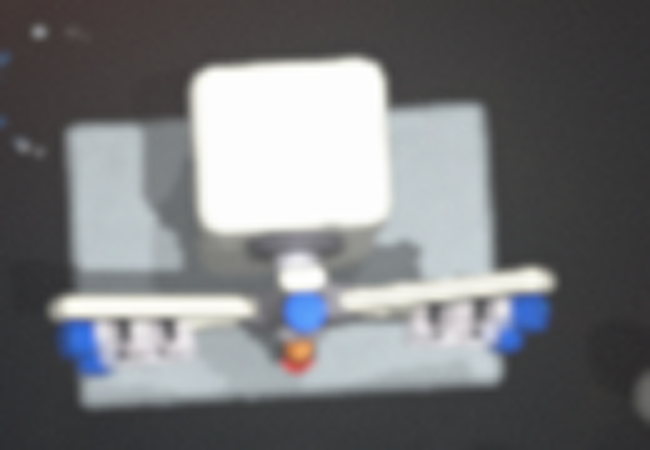

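The crops confirm one rotator: red spoke almost straight down, white spokes near 0, ±60, ±120. The plate corners (crop) sit at about (82,408), (500,384), (487,103) and (67,126). Next I fit the pose to them.

```bash
cat >h.py <<'E'
import numpy as np,cv2
from bench import *
from scipy.optimize import least_squares
def proj(c,X):
    k=get_calibration(c);f=240/np.tan(np.radians(k['vfov'])/2)
    p=np.atleast_2d(X)@k['R'].T+k['t'];return p[:,:2]/p[:,2:]*f+[k['cx'],k['cy']]
def world(P,L):
    c,s=np.cos(P[2]),np.sin(P[2]);L=np.atleast_2d(L)
    return np.c_[P[0]+c*L[:,0]-s*L[:,1],P[1]+s*L[:,0]+c*L[:,1],L[:,2]]
E
python3 - <<'E'
from h import *
L=np.array([[-.078,.1,.017],[-.078,-.1,.017],[.058,-.1,.017],[.058,.1,.017]])
top=np.array([[82,408],[500,384],[487,103],[67,126]])/5+[270,165]-.4
sc=np.array([[108,398],[480,528],[565,357]])/5+[270,195]-.4
for m in(0,1,2):
    def r(P):
        a=(proj('top',world(P,L))-top).ravel();b=(proj('scene',world(P,L[:3]))-sc).ravel()
        return (a,b,np.r_[a,b])[m]
    o=least_squares(r,[.58,.066,.05]);print(o.x,np.round(o.fun,1))
P=o.x;print('axle',world(P,[-.05,0,.15]))
np.save('P.npy',P)
s=sense();q=np.degrees(np.arctan2(s['orientation'][1,0],s['orientation'][0,0]));print('toolx deg',q,'need world turn',180+np.degrees(P[2])-q)
E
```

```text
[0.5798432  0.06158113 0.04982171] [-0.4  0.3  0.9  0.5 -0.1 -0.3 -0.3 -0.5]
[0.58063014 0.06028239 0.08511988] [ 0.2  0.4 -1.4  2.2  1.3 -2.8]
[0.58042527 0.06085303 0.06187229] [ 0.3  0.5  1.6 -0.3 -0.2 -1.  -0.2 -0.3 -0.3 -0.6 -2.7  2.6  1.2 -2. ]
axle [[0.53052095 0.05776138 0.15      ]]
toolx deg 157.2119672299848 need world turn 26.33305371783453
```

>>> {"fn": "send_rows", "kwargs": {
  "deltas": [
    [0,-0.02,-0.02,-0.03,-3],
    [0,-0.055,-0.053,-0.045,-6],
    [0,-0.09,-0.087,-0.045,-9],
    [0,-0.125,-0.121,-0.045,-12],
    [0,-0.16,-0.155,-0.045,-15],
    [0,-0.195,-0.189,-0.045,-18],
    [0,-0.23,-0.223,-0.045,-21],
    [0,-0.272,-0.256,-0.045,-24],
    [0,-0.312,-0.274,-0.045,-26],
    [0,-0.352,-0.29,-0.045,-26],
    [0,-0.395,-0.307,-0.045,-26],
    [0,-0.438,-0.324,-0.045,-26]
  ],
  "newtons": 30
}}

```text
clock: 1.8
tcp_pos: [0.5312, 0.1296, 0.3018]
orientation: [[-0.998, -0.056, 0.001], [-0.056, 0.998, 0.001], [-0.001, 0.001, -1.0]]
force: [0.4, 1.7, 0.3]
gripper_width: 0.0005
grasp_force: 0.0
```

```bash
python3 - <<'E'
from h import *
im=get_image('scene');cv2.imwrite('pics/s1.png',cv2.resize(im[120:320,220:480,::-1],None,fx=3,fy=3))
s=sense();print(s['clock'],s['tcp_pos'],s['orientation'].round(3),s['gripper_width'],s['force'])
E
```

```text
1.85 [0.53640138 0.12133897 0.30193929] [[-0.999 -0.046  0.007]
 [-0.046  0.999 -0.006]
 [-0.006 -0.006 -1.   ]] -0.00014787032027121277 [ 4.70976484 -3.86300699  0.8411414 ]
```

View pics/s1.png

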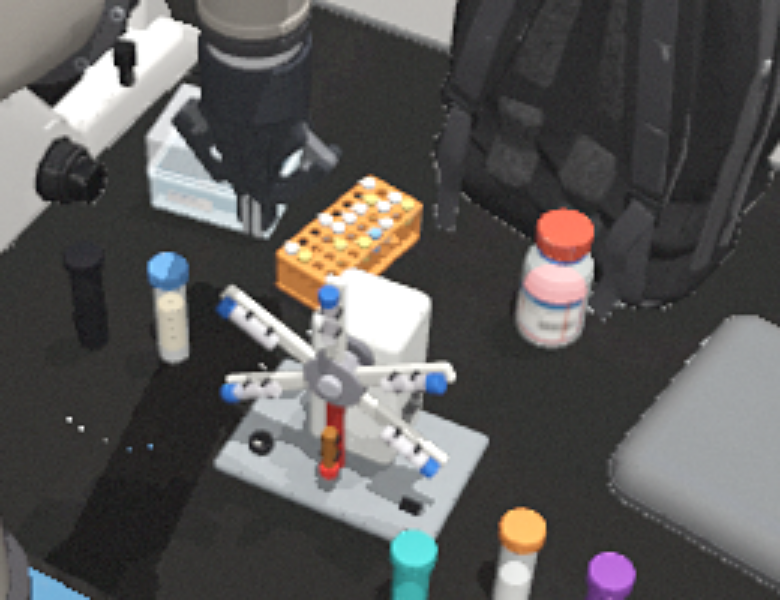

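The shut fingertips hang clear, to the left of and above the top spoke (crop ~258,225); the wheel is untouched. Now I lower them beside the top spoke and push clockwise.

>>> {"fn": "send_rows", "kwargs": {
  "deltas": [
    [0,0,0,0,0],
    [0,0,0,0.02,0],
    [0,0,0,0.04,0],
    [0,0,0,0.055,0],
    [0,0,-0.01,0.055,0],
    [0,0,-0.02,0.055,0],
    [0,0,-0.03,0.055,0],
    [0,0,-0.035,0.055,0],
    [0,0,-0.04,0.055,0],
    [0,0,-0.045,0.055,0],
    [0,0,-0.05,0.055,0],
    [0,0,-0.055,0.055,0]
  ]
}}

```text
clock: 3.05
tcp_pos: [0.5334, 0.0764, 0.2468]
orientation: [[-0.998, -0.057, 0.001], [-0.057, 0.998, 0.001], [-0.001, 0.001, -1.0]]
force: [-1.2, 0.6, 3.2]
gripper_width: -0.0001
grasp_force: 2.0
```

```bash
cat >>h.py <<'E'
P=np.load('P.npy')
def look(n=None,crop=(195,305,270,400)):
    "red angle (deg, clockwise) from red pixels fit in the scene view + network"
    im=get_image('scene')
    if n:
        a,b,c,d=crop;cv2.imwrite(f'pics/{n}.png',cv2.resize(im[a:b,c:d,::-1],None,fx=5,fy=5))
    o=[(round(d['p'],2),np.round(d['centre'],3)) for d in spot_point('scene','red_tip')[:1]]
    get_image('top');o+=[(round(d['p'],2),np.round(d['centre'],3)) for d in spot_point('top','red_tip')[:1]]
    A=world(P,[-.05,0,.15])[0];y=np.array([-np.sin(P[2]),np.cos(P[2]),0])
    for p,c in o: print(p,c,'angle',np.degrees(np.arctan2(-(c-A)@y,c[2]-.15)).round(1))
    s=sense();print(s['clock'],s['tcp_pos'],s['force'])
E
python3 -c "
from h import *
look('s2')"
```

```text
0.97 [0.527 0.07  0.037] angle -173.7
3.25 [0.53341816 0.07573926 0.2464482 ] [-0.68493433  0.23990382  2.52740588]
```

View pics/s2.png

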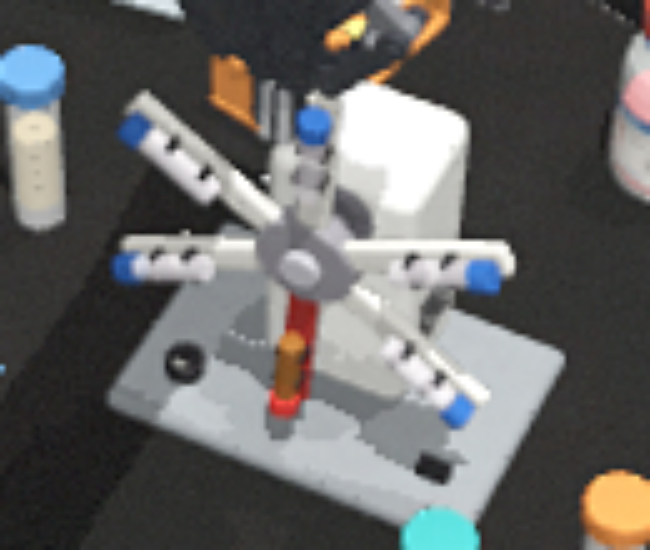

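The finger (crop ~270,105) is against the top spoke and the wheel has turned about 5°. I keep pushing.

>>> {"fn": "send_rows", "kwargs": {
  "deltas": [
    [0,0,-0.005,0,0],
    [0,0,-0.01,0,0],
    [0,0,-0.015,0,0],
    [0,0,-0.02,0,0],
    [0,0,-0.025,0,0],
    [0,0,-0.03,0,0],
    [0,0,-0.035,0,0],
    [0,0,-0.04,0,0],
    [0,0,-0.045,0,0],
    [0,0,-0.05,0,0],
    [0,0,-0.055,0,0],
    [0,0,-0.06,0,0]
  ]
}}

```text
clock: 4.45
tcp_pos: [0.5366, 0.0157, 0.2464]
orientation: [[-0.998, -0.056, 0.0], [-0.056, 0.998, 0.0], [-0.0, 0.0, -1.0]]
force: [0.3, 2.1, -0.1]
gripper_width: -0.0001
grasp_force: 0.6
```

```bash
python3 -c "
from h import *
look('s3')"
```

```text
0.94 [0.524 0.132 0.066] angle -138.4
0.72 [0.525 0.125 0.067] angle -140.9
4.65 [0.53658156 0.01542608 0.24632609] [-0.69534232  0.03125392  0.55028261]
```

View pics/s3.png

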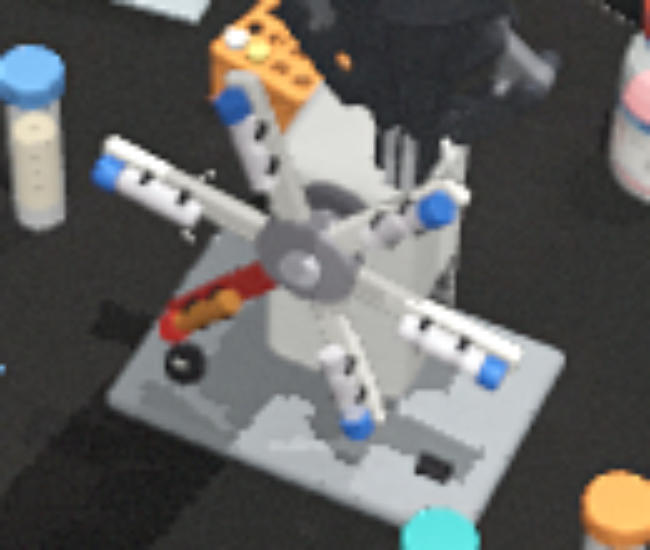

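The spoke pushed is at about 40° (crop ~440,190) and red is at −140°. Next: lift, go back, and drop in behind the following spoke.

>>> {"fn": "send_rows", "kwargs": {
  "deltas": [
    [0,0,0.006,0,0],
    [0,0,0.008,-0.03,0],
    [0,0,0.01,-0.06,0],
    [0,0,0.012,-0.072,0],
    [0,0.004,0.05,-0.072,0],
    [0,0.004,0.09,-0.072,0],
    [0,0.004,0.12,-0.072,0],
    [0,0.004,0.12,-0.072,0],
    [0,0.004,0.12,-0.05,0],
    [0,0.004,0.12,-0.025,0],
    [0,0.004,0.12,0,0],
    [0,0.004,0.12,0,0]
  ]
}}

```text
clock: 5.85
tcp_pos: [0.5232, 0.1345, 0.2425]
orientation: [[-0.998, -0.056, -0.007], [-0.056, 0.998, -0.003], [0.008, -0.003, -1.0]]
force: [-0.3, -0.6, -0.0]
gripper_width: 0.0003
grasp_force: 0.0
```

>>> {"fn": "send_rows", "kwargs": {
  "deltas": [
    [0,0,-0.005,0,0],
    [0,0,-0.01,0,0],
    [0,0,-0.015,0,0],
    [0,0,-0.02,0,0],
    [0,0,-0.025,0,0],
    [0,0,-0.03,0,0],
    [0,0,-0.035,0,0],
    [0,0,-0.04,0,0],
    [0,0,-0.045,0,0],
    [0,0,-0.05,0,0],
    [0,0,-0.055,0,0],
    [0,0,-0.06,0,0]
  ]
}}

```text
clock: 7.05
tcp_pos: [0.5295, 0.0756, 0.2471]
orientation: [[-0.998, -0.056, 0.001], [-0.056, 0.998, 0.001], [-0.001, 0.001, -1.0]]
force: [-0.3, 1.0, 2.3]
gripper_width: 0.0
grasp_force: 1.5
```

>>> {"fn": "send_rows", "kwargs": {
  "deltas": [
    [0,0,-0.005,0,0],
    [0,0,-0.01,0,0],
    [0,0,-0.015,0,0],
    [0,0,-0.02,0,0],
    [0,0,-0.025,0,0],
    [0,0,-0.03,0,0],
    [0,0,-0.035,0,0],
    [0,0,-0.04,0,0],
    [0,0,-0.045,0,0],
    [0,0,-0.05,0,0],
    [0,0,-0.055,0,0],
    [0,0,-0.06,0,0]
  ]
}}

```text
clock: 8.25
tcp_pos: [0.5326, 0.0154, 0.2464]
orientation: [[-0.998, -0.056, 0.0], [-0.056, 0.998, 0.0], [-0.0, 0.0, -1.0]]
force: [0.3, 1.5, -0.5]
gripper_width: -0.0001
grasp_force: 0.6
```

```bash
python3 -c "
from h import *
look('s4')"
```

```text
0.72 [0.522 0.169 0.166] angle -81.8
0.89 [0.526 0.164 0.17 ] angle -79.3
8.45 [0.53257591 0.01518575 0.24631392] [-0.79002336  0.53567533  0.02400404]
```

View pics/s4.png

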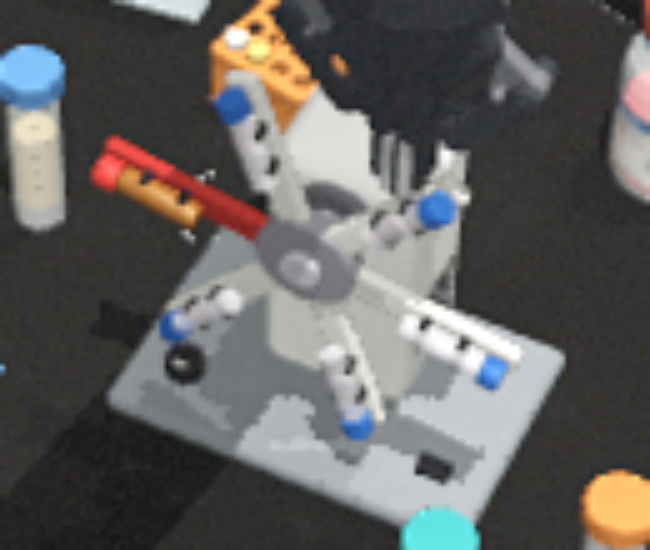

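Red is at −80° (crop ~110,170), exactly 60° on from the last look. I repeat the cycle, then approach red itself, now next in line, and push it most of the way.

>>> {"fn": "send_rows", "kwargs": {
  "deltas": [
    [0,0,0.006,0,0],
    [0,0,0.008,-0.03,0],
    [0,0,0.01,-0.06,0],
    [0,0,0.012,-0.072,0],
    [0,0,0.05,-0.072,0],
    [0,0,0.09,-0.072,0],
    [0,0,0.12,-0.072,0],
    [0,0,0.12,-0.072,0],
    [0,0,0.12,-0.05,0],
    [0,0,0.12,-0.025,0],
    [0,0,0.12,0,0],
    [0,0,0.12,0,0]
  ]
}}

```text
clock: 9.65
tcp_pos: [0.5232, 0.1345, 0.2425]
orientation: [[-0.998, -0.056, -0.007], [-0.056, 0.998, -0.003], [0.008, -0.003, -1.0]]
force: [-0.2, 0.2, 1.1]
gripper_width: -0.0002
grasp_force: 0.0
```

>>> {"fn": "send_rows", "kwargs": {
  "deltas": [
    [0,0,-0.005,0,0],
    [0,0,-0.01,0,0],
    [0,0,-0.015,0,0],
    [0,0,-0.02,0,0],
    [0,0,-0.025,0,0],
    [0,0,-0.03,0,0],
    [0,0,-0.035,0,0],
    [0,0,-0.04,0,0],
    [0,0,-0.045,0,0],
    [0,0,-0.05,0,0],
    [0,0,-0.055,0,0],
    [0,0,-0.06,0,0]
  ]
}}

```text
clock: 10.85
tcp_pos: [0.5295, 0.0756, 0.2471]
orientation: [[-0.998, -0.056, 0.001], [-0.056, 0.998, 0.001], [-0.001, 0.001, -1.0]]
force: [0.3, 1.8, 2.9]
gripper_width: 0.0001
grasp_force: 1.5
```

>>> {"fn": "send_rows", "kwargs": {
  "deltas": [
    [0,0,-0.005,0,0],
    [0,0,-0.01,0,0],
    [0,0,-0.015,0,0],
    [0,0,-0.02,0,0],
    [0,0,-0.025,0,0],
    [0,0,-0.03,0,0],
    [0,0,-0.035,0,0],
    [0,0,-0.04,0,0],
    [0,0,-0.045,0,0],
    [0,0,-0.05,0,0],
    [0,0,-0.055,0,0],
    [0,0,-0.06,0,0]
  ]
}}

```text
clock: 12.05
tcp_pos: [0.5326, 0.0154, 0.2464]
orientation: [[-0.998, -0.056, 0.0], [-0.056, 0.998, 0.0], [-0.0, 0.0, -1.0]]
force: [-0.7, 1.7, 0.0]
gripper_width: 0.0
grasp_force: 0.6
```

>>> {"fn": "send_rows", "kwargs": {
  "deltas": [
    [0,0,0.006,0,0],
    [0,0,0.008,-0.03,0],
    [0,0,0.01,-0.06,0],
    [0,0,0.012,-0.072,0],
    [0,0,0.05,-0.072,0],
    [0,0,0.09,-0.072,0],
    [0,0,0.12,-0.072,0],
    [0,0,0.12,-0.072,0],
    [0,0,0.12,-0.05,0],
    [0,0,0.12,-0.025,0],
    [0,0,0.12,0,0],
    [0,0,0.12,0,0]
  ]
}}

```text
clock: 13.25
tcp_pos: [0.5232, 0.1343, 0.2425]
orientation: [[-0.998, -0.055, -0.007], [-0.055, 0.998, -0.004], [0.008, -0.003, -1.0]]
force: [-0.5, -0.0, -0.0]
gripper_width: -0.0002
grasp_force: 0.0
```

>>> {"fn": "send_rows", "kwargs": {
  "deltas": [
    [0,0,-0.005,0,0],
    [0,0,-0.01,0,0],
    [0,0,-0.015,0,0],
    [0,0,-0.02,0,0],
    [0,0,-0.025,0,0],
    [0,0,-0.03,0,0],
    [0,0,-0.035,0,0],
    [0,0,-0.04,0,0],
    [0,0,-0.045,0,0],
    [0,0,-0.048,0,0],
    [0,0,-0.05,0,0],
    [0,0,-0.05,0,0]
  ]
}}

```text
clock: 14.45
tcp_pos: [0.5288, 0.0853, 0.2467]
orientation: [[-0.998, -0.056, 0.0], [-0.056, 0.998, -0.0], [-0.0, -0.0, -1.0]]
force: [-0.1, -0.4, 4.2]
gripper_width: -0.0001
grasp_force: 1.8
```

```bash
python3 -c "
from h import *
look('s5',(170,280,270,400))"
```

```text
0.59 [0.528 0.061 0.255] angle -1.8
0.42 [ 0.504 -0.12  -0.003] angle 131.0
14.65 [0.52878244 0.0854902  0.24658259] [-1.06609387 -1.17253233  5.04409747]
```

View pics/s5.png

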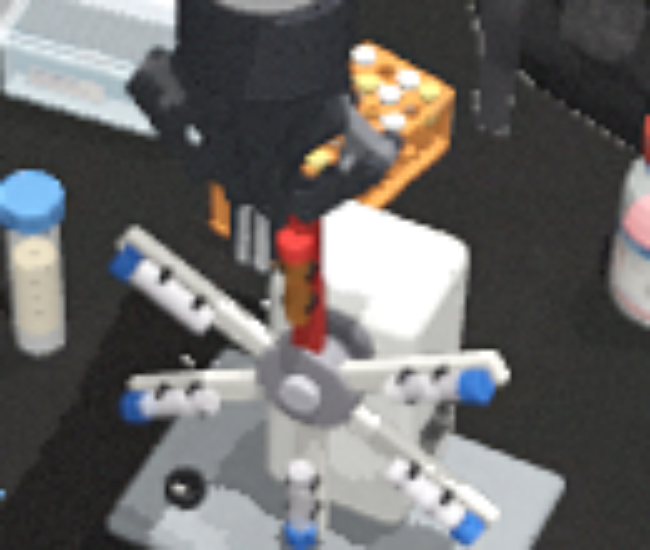

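Red now points nearly straight up (crop ~300,280), with the finger still just left of it at ~250,240. I draw back and measure precisely.

>>> {"fn": "send_rows", "kwargs": {
  "deltas": [
    [0,0,0.006,0,0],
    [0,0,0.02,0,0],
    [0,0,0.03,-0.03,0],
    [0,0,0.04,-0.06,0],
    [0,0,0.08,-0.08,0],
    [0,0,0.12,-0.08,0],
    [0,0.04,0.15,-0.08,0],
    [0,0.08,0.16,-0.08,0],
    [0,0.11,0.16,-0.08,0],
    [0,0.11,0.16,-0.08,0]
  ]
}}

```text
clock: 15.65
tcp_pos: [0.4054, 0.2414, 0.3257]
orientation: [[-0.998, -0.063, -0.003], [-0.063, 0.998, 0.0], [0.003, 0.0, -1.0]]
force: [-0.7, 0.7, 0.6]
gripper_width: -0.0001
grasp_force: 0.0
```

```bash
python3 - <<'E'
from h import *
look('s6',(170,280,270,400))
# fit blue caps + red cap pixels in the scene view: axle position along y, yaw, phase, cap radius
im=get_image('scene');hsv=cv2.cvtColor(im,cv2.COLOR_RGB2HSV)
def blobs(m):
    n,l,st,ce=cv2.connectedComponentsWithStats(m.astype(np.uint8));return [(ce[i].round(1),st[i,4]) for i in range(1,n) if st[i,4]>8]
H,S,V=hsv[...,0],hsv[...,1],hsv[...,2]
w=np.zeros(H.shape,bool);w[195:290,288:380]=1
b=blobs((H>100)&(H<122)&(S>150)&(V>80)&w);r=blobs(((H<4)|(H>176))&(S>180)&(V>190)&w)
print(b,r)
C=np.array([c for c,_ in b]+[max(r,key=lambda t:t[1])[0]])
def model(q,k):
    t=q[3]+np.radians(60)*k;return proj('scene',world(q[:3],np.c_[np.full(k.shape,-.05-q[4]),-q[5]*np.sin(t),.15+q[5]*np.cos(t)]))
K=np.arange(6)
def res(q):
    m=model(q,K);d=C[:,None]-m[None];j=np.argmin((d**2).sum(2),1);e=[C[i]-m[j[i]] for i in range(len(C))]
    return np.r_[np.ravel(e),(q[:2]-P[:2])/.003*.5,(q[2]-.055)/.025*.5,(q[4]-.014)/.004*.5]
q=least_squares(res,[*P[:2],.055,0,.014,.1]);print(np.round(q.x,4),np.degrees(q.x[3]),np.round(q.fun,1))
for n in('tube_blue','tube_orange','stand'):print(n,[np.round(d['centre'],3) for d in spot_point('scene',n)[:3]])
E
```

```text
0.81 [0.527 0.066 0.256] angle -4.6
0.59 [0.529 0.06  0.259] angle -1.2
15.85 [0.41048429 0.23957232 0.32617296] [-0.67753134 -0.07402141  0.29967742]
[(array([294.3, 222.2]), np.int32(28)), (array([364.7, 247. ]), np.int32(40)), (array([295.8, 251.3]), np.int32(21)), (array([363. , 275.6]), np.int32(21)), (array([329.8, 277.5]), np.int32(16))] []Traceback (most recent call last):
  File "<stdin>", line 11, in <module>
ValueError: max() iterable argument is empty
```

View pics/s6.png

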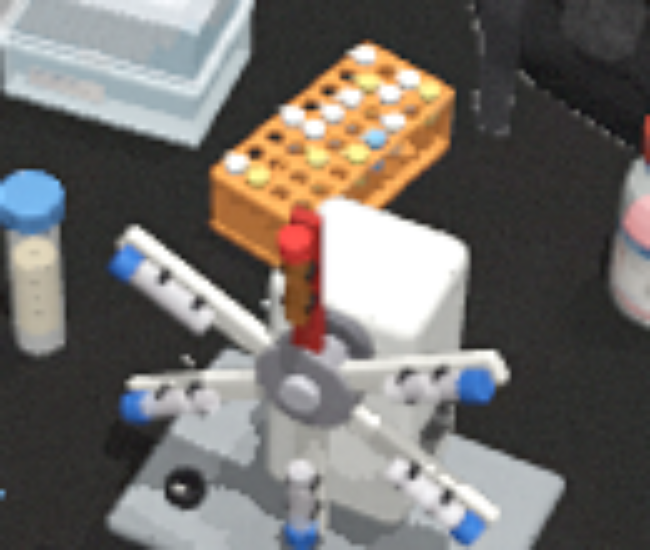

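Red stands about upright (cap at crop ~296,243) and nothing touches it. The other caps give a finer angle.

```bash
python3 - <<'E'
from h import *
C={'scene':np.array([[294.3,222.2],[364.7,247],[295.8,251.3],[363,275.6],[329.8,277.5],[329.2,218.4]]),}
im=get_image('top');H,S,V=cv2.split(cv2.cvtColor(im,cv2.COLOR_RGB2HSV))
def ce(m,mn=8):
    w=np.zeros(H.shape,np.uint8);w[205:245,275:388]=1
    n,l,st,c=cv2.connectedComponentsWithStats(m.astype(np.uint8)*w);return [(c[i].round(1).tolist(),int(st[i,4])) for i in range(1,n) if st[i,4]>mn]
print('top blue',ce((H>100)&(H<122)&(S>130)&(V>80)),'red',ce(((H<6)|(H>174))&(S>150)&(V>120)))
K=np.arange(6);k=np.array([5,1,4,2,3,0])
def model(q,k):
    t=q[3]+np.radians(60)*k;return proj('scene',world(q[:3],np.c_[np.full(k.shape,-.05-q[4]),-q[5]*np.sin(t),.15+q[5]*np.cos(t)]))
for py in(.04,.055,.07,.085):
    res=lambda q:np.r_[(C['scene']-model(q,k)).ravel(),(q[:2]-P[:2])/.003*.5,(q[2]-py)/.005*.5,(q[4]-.014)/.004*.5]
    q=least_squares(res,[*P[:2],py,0,.014,.095]);print(np.round(q.x,4),'deg',np.degrees(q.x[3]).round(2),np.round(q.fun,1))
for n in('tube_blue','tube_orange','stand'):
    get_image('scene');print(n,[np.round(d['centre'],3) for d in spot_point('scene',n)[:3]])
E
```

```text
top blue [([374.3, 228.7], 63), ([285.2, 233.9], 58)] red [([329.2, 224.9], 71)]
[ 0.5805  0.0618  0.045  -0.0364  0.0138  0.1033] deg -2.08 [ 0.1  0.3 -0.1 -0.4 -0.9  0.2 -0.3 -0.8  0.3  0.7  0.8  0.   0.   0.2
  0.5 -0. ]
[ 0.5805  0.0625  0.0565 -0.0325  0.0138  0.1032] deg -1.86 [ 0.2  0.  -0.3 -0.2 -0.7  0.  -0.3 -0.5  0.4  0.8  0.7 -0.1  0.   0.3
  0.2 -0. ]
[ 0.5804  0.0632  0.0682 -0.0286  0.0138  0.103 ] deg -1.64 [ 0.3 -0.2 -0.6 -0.  -0.5 -0.1 -0.4 -0.2  0.5  0.9  0.5 -0.2 -0.   0.4
 -0.2 -0. ]
[ 0.5803  0.0639  0.0798 -0.0247  0.0138  0.1029] deg -1.41 [ 0.4 -0.5 -0.8  0.1 -0.2 -0.3 -0.4  0.   0.7  1.   0.3 -0.4 -0.   0.5
 -0.5 -0. ]
tube_blue [array([ 0.593,  0.265, -0.002]), array([0.57 , 0.332, 0.   ])]
tube_orange [array([ 0.446, -0.059,  0.003]), array([ 0.501, -0.122,  0.002]), array([ 0.498, -0.195,  0.002])]
stand [array([ 0.583,  0.063, -0.   ])]
```

Both estimates put red about 2° short of upright. The tubes and stand are where they were. A 3 mm nudge with the finger will correct it.

>>> {"fn": "send_rows", "kwargs": {
  "deltas": [
    [0,-0.04,0,0,0],
    [0,-0.08,0,0,0],
    [0,-0.11,-0.02,0,0],
    [0,-0.11,-0.06,0,0],
    [0,-0.11,-0.1,0,0],
    [0,-0.11,-0.125,0,0],
    [0,-0.11,-0.125,0,0],
    [0,-0.11,-0.125,0.03,0],
    [0,-0.11,-0.125,0.06,0],
    [0,-0.11,-0.125,0.08,0],
    [0,-0.11,-0.13,0.08,0],
    [0,-0.11,-0.14,0.08,0]
  ]
}}

```text
clock: 17.45
tcp_pos: [0.5277, 0.1067, 0.2466]
orientation: [[-0.998, -0.058, 0.0], [-0.058, 0.998, 0.0], [-0.0, 0.0, -1.0]]
force: [0.9, -0.7, 0.1]
gripper_width: -0.0001
grasp_force: 0.0
```

>>> {"fn": "send_rows", "kwargs": {
  "deltas": [
    [0,0,-0.005,0,0],
    [0,0,-0.01,0,0],
    [0,0,-0.015,0,0],
    [0,0,-0.018,0,0],
    [0,0,-0.02,0,0],
    [0,0,-0.021,0,0],
    [0,0,-0.022,0,0],
    [0,0,-0.023,0,0],
    [0,0,-0.0235,0,0],
    [0,0,-0.0235,0,0]
  ]
}}

```text
clock: 18.45
tcp_pos: [0.529, 0.0824, 0.2467]
orientation: [[-0.998, -0.056, 0.001], [-0.056, 0.998, 0.0], [-0.001, 0.0, -1.0]]
force: [-1.0, 0.5, 4.9]
gripper_width: -0.0
grasp_force: 2.0
```

>>> {"fn": "send_rows", "kwargs": {
  "deltas": [
    [0,0,0.006,0,0],
    [0,0,0.02,0,0],
    [0,0,0.03,-0.03,0],
    [0,0,0.04,-0.06,0],
    [0,0,0.08,-0.08,0],
    [0,0,0.12,-0.08,0],
    [0,0.04,0.15,-0.08,0],
    [0,0.08,0.16,-0.08,0],
    [0,0.11,0.16,-0.08,0],
    [0,0.11,0.16,-0.08,0]
  ]
}}

```text
clock: 19.45
tcp_pos: [0.4057, 0.2377, 0.3258]
orientation: [[-0.998, -0.063, -0.003], [-0.063, 0.998, -0.0], [0.003, 0.0, -1.0]]
force: [-0.4, 0.3, -0.4]
gripper_width: -0.0003
grasp_force: 0.0
```

```bash
python3 - <<'E'
from h import *
look('s7',(170,280,270,400))
im=get_image('scene');H,S,V=cv2.split(cv2.cvtColor(im,cv2.COLOR_RGB2HSV))
w=np.zeros(H.shape,np.uint8);w[195:290,288:380]=1
n,l,st,c=cv2.connectedComponentsWithStats(((H>100)&(H<122)&(S>150)&(V>80)).astype(np.uint8)*w);b=[c[i] for i in range(1,n) if st[i,4]>8]
print(np.round(b,1));b=np.array(b)
def model(q,k):
    t=q[3]+np.radians(60)*k;return proj('scene',world(q[:3],np.c_[np.full(k.shape,-.05-q[4]),-q[5]*np.sin(t),.15+q[5]*np.cos(t)]))
K=np.arange(6)
def res(q):
    m=model(q,K);e=[x-m[np.argmin(((x-m)**2).sum(1))] for x in b]
    return np.r_[np.ravel(e),(q[:2]-P[:2])/.003*.5,(q[2]-.055)/.005*.5,(q[4]-.014)/.004*.5]
q=least_squares(res,[*P[:2],.055,0,.014,.1033]);print(np.round(q.x,4),np.degrees(q.x[3]))
E
```

```text
0.74 [0.528 0.059 0.256] angle -0.8
0.9 [0.529 0.057 0.26 ] angle 0.3
19.65 [0.41072215 0.23598861 0.32623357] [ 1.32771569  0.08185852 -0.57486552]
[[295.  221.7]
 [365.1 248.4]
 [294.9 250.1]
 [362.6 275.9]
 [328.5 276.8]]
[ 0.5804  0.0629  0.0559 -0.0032  0.0138  0.1031] -0.1808920405049573
```

View pics/s7.png

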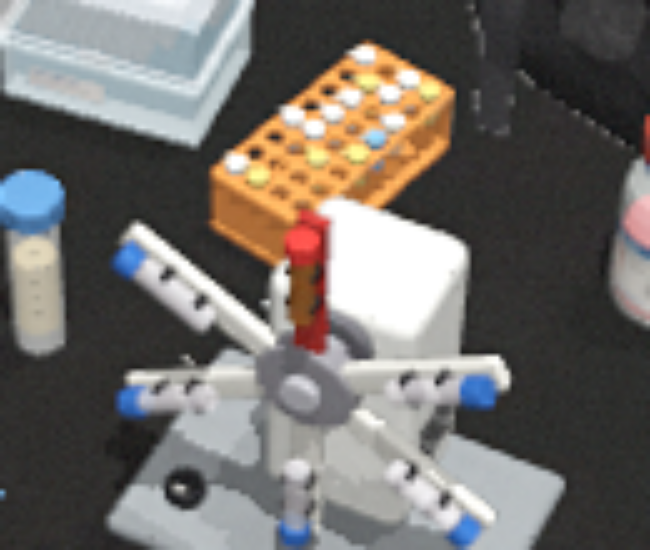

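The red spoke is upright within about 0.5° (cap at crop ~303,245), the tool is clear and the stand has not moved. I hand the job in.

```bash
python3 -c "
from bench import *
print(job_done())"
```

```text
the job is handed in; nothing more can be done
None
```

I turned the wheel clockwise with gentle fingertip pushes until the red spoke pointed straight up (within about 1° by the cameras), drew the arm back clear, and handed the job in at about 20 s; the rotator and both loose tubes measured as unmoved.

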